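Find and seat the rocking filter cover

TASK

One of the four round filter covers on the sterilisation container is not seated: press the covers lightly near their edges until you find the one that rocks, then press that one on its middle until it is fully home. Finish while holding it down with the fingertips, with a steady push of 5 to 20 newtons and never a hard blow; lift no cover, leave the other three seated, and do not disturb the things on and beside the container.

Things in the scene. Friction and masses are not known exactly. Their poses are not given: they have to be found in the camera images.
- container: closed sterilisation container, fixed: aluminium box, grey lid, 308 mm (x) by 318 mm (y), top face at 105 mm; origin at the centre of its underside, z up, x away from the robot, y left, turned up to 0.4 rad. Four identical covers lie on it at x = +-68, y = +-70 mm, each over a round boss 76 mm across, 12 mm high. One of the four, a different one each time, is loose.
- cover_front_left: round perforated steel cover, 86 mm across, 13 mm tall, a 70 to 115 g loose cap whose skirt keeps it on its boss (1.5 mm side play); front left on the container (nearer the robot). Origin on its axis at the skirt's foot, z up its axis, top face at z = 13 mm. Seated, any cover has its origin 107 mm and its top face 120 mm above the work surface and stays solid wherever it is pressed.
- cover_front_right: round perforated steel cover, 86 mm across, 13 mm tall, a 70 to 115 g loose cap whose skirt keeps it on its boss (1.5 mm side play); front right on the container (nearer the robot). Origin on its axis at the skirt's foot, z up its axis, top face at z = 13 mm. The loose cover lies level but 3.5 mm too high, on a stiff stud 14 mm across under its centre.
- cover_back_left: round perforated steel cover, 86 mm across, 13 mm tall, a 70 to 115 g loose cap whose skirt keeps it on its boss (1.5 mm side play); back left on the container (farther from the robot). Origin on its axis at the skirt's foot, z up its axis, top face at z = 13 mm. The loose cover, pressed with 1 to 4 N 30 mm off its centre, tips 0.1 rad, going down about 2 mm there; let go, it falls level.
- cover_back_right: round perforated steel cover, 86 mm across, 13 mm tall, a 70 to 115 g loose cap whose skirt keeps it on its boss (1.5 mm side play); back right on the container (farther from the robot). Origin on its axis at the skirt's foot, z up its axis, top face at z = 13 mm. On the loose cover's centre up to 5 N moves nothing; 8 N or more drives its stud down for good and it rests on its boss.
- vial: amber glass vial, 26 mm across, 42 mm tall, standing on the container's top in the middle of the four covers; origin at the centre of its foot
- forceps: steel forceps, 130 x 9 x 5 mm, lying left of the container; origin under the middle
- bowl: steel bowl, 110 mm across, 50 mm tall, standing right of the container; origin under its foot
- tape: paper tape roll lying flat, 60 mm across, 25 mm tall, right of the container; origin under its centre
Mind the look-alikes: they are no part of the job. What is shaped like the cover_back_left but black or yellow is not meant. Leave any green or red look-alike of the cover_front_right alone.

How it is judged:
By the outcome, as a careful person would: the job done as asked, in the order asked, and still so for the second after the job is handed in, while the arm keeps its last pose, push and grip.
It also fails if it takes over 61 s, if anything falls off the work surface, if the arm or the gripper's body presses on something with over 40 N, if the wrist force passes 120 N, or if a joint passes its speed limit or range.

ROBOT

A 6-joint arm with a two-finger parallel gripper is mounted at the origin on the work surface. World frame = base frame: x ahead of the robot, y to its left, z up, the work surface at z = 0. Lengths are in m, angles in rad, forces in N, time in s.
With the tool pointing down it reaches from about 0.4 to 0.825 m from the base axis. Payload 7 kg.
Tool frame: the origin (TCP) lies on the mounting face of the last link; the fingertips stand arm.tcp_to_tips ahead of it and the grasp point (between the pads) lies 159 mm ahead of it (arm.tcp_to_tips is the distance from the TCP to the fingertips, in m); z points along the fingers, y is the direction in which the jaws open and shut (so a half turn about z gives the same grasp; the last joint's range is limited). The gripper opens to 88 mm and grips with 3 to 60 N. Pads are 19 mm wide; open, the fingers measure 130 mm over their backs; the gripper's body (78 mm by 193 mm) begins 47 mm behind the grasp point.
Start: joints at [1.541, 0.359, 0.012, 0, -1.224, -0.288], TCP at [0.211, 0.641, 0.405] pointing down, gripper open.
Joint ranges: [-3.07, 3.07], [-1.43, 2.12], [-1.02, 1.25], [-3.03, 1.67], [-3.05, -0], [-3.03, 3.03]. Speed limits (rad/s): [2.39, 2.39, 3.01, 3.14, 3.14, 3.14].

INTERFACE

Orientations are given as [roll, pitch, yaw] about the fixed x, y, z axes, in that order (R = Rz(yaw) Ry(pitch) Rx(roll)).
In Python, from station import arm, cams, job_done, finder gives the robot as it stands.
- The arm moves only by the tool play_rows, never from a script. Its argument "targets" is a list that holds one entry, the list of rows, each a list of 4 numbers: the shift along the tool's x, y, z in m, then the turn about the tool's z in degrees. A call has 1 to 5 rows; each row is the pose to reach, as a shift and turn from the pose commanded when the call began, along the tool's axes at that moment; what a row does not reach only later rows make up. A row lasts 1/8 s, in which the tool goes at most 62.5 mm and 10.7 degrees, less where a joint would pass 70% of its speed; a pose out of reach is approached as far as the arm can. A call with a gripper value outside its range is refused whole. "grip" is the closure in counts, from 0 (fully open) to 255 (shut), set as the call begins (left out, the last holds). The fingers move at their own pace and stop on an object; "newtons" is the grip in N (left out, the last holds). Time passes only in rows, so rows that repeat a pose let the fingers close. It gives the time, the measured TCP pose, the force and the opening at its end, in the units of the state.
- arm.get_state(): the state, without advancing time (a new reading comes with each control period).
- cams.grab_frame(name): name is "side" or "top" or "wrist"; returns (picture, depth): 480x640x3 uint8, red, green, blue; 480x640 float32, m along the optical axis (not along the pixel's ray), 0 where there is no reading.
- cams.camera_params(name): a dict with "intrinsics" (3x3 intrinsics, pixels), "position" and "attitude" of the camera in the world. Camera axes: x right, y down, z forward; pixel columns grow to the right and rows downward; lengths in m; the calibration is good to about 2 mm. The wrist camera is an equidistant fisheye: a pixel r from the principal point sees the ray r / f radians off the axis. A picture is of the moment at which its call begins: read the wrist's pose just before it. camera_params takes no time and is no camera call; for the wrist camera it gives the pose at the moment of the call.
- job_done(): hands the job in, once; it reports no verdict.
Trained networks look in the newest picture that a camera, given by its name, has taken for a name from the list of things; names that differ only in an ending like _2 or _b are one class to them, and where a whole thing is asked for, a point or a joint stands for the part that bears it (a point fixed in the world has none). Each returns a list of dicts, best first, with "score" (0 to 1); they miss things now and then, are a little off and sometimes report something else, mostly with a low value. They report only what shows in the picture. A call takes as long as a camera call. They do not tell look-alikes from the thing itself.
- finder.find_in(camera, query): "xyz" ([x, y, z] in m, in world coordinates, good to about 4 mm: the middle of the surface that is visible of it).
- finder.masks_of(camera, query): "mask" (480x640 bool, what is visible of it).
The state is a dict: "t": time; "q": joint angles; "qd": joint speeds; "joint_efforts": joint torques, N m; "eef_pos": TCP position; "ee_rot": TCP orientation; "force": force on the tool from outside, world axes, zero at the start; "moment": the same for the moment, N m; "width": finger opening in m.
Only numpy, scipy, OpenCV 4.12 (cv2) and the standard library are available. Lean on these libraries where they do the work, as an engineer would, in place of code of your own. Each camera call takes 0.05 s, during which the arm holds its last target. There are 200 camera calls.

## Working session

There is one attempt and no reset: what is moved stays moved. The work goes in short steps, Python scripts to look and compute and a tool call to move; the robot and the scene stay as the last step left them, time stands still between calls to the robot, and variables do not carry over. Pictures are saved under pics/ and viewed, about 8 in all and at most 12, crops included, and the job is handed in when it is done.

Besides the shell and the picture viewer there is one more tool, called after "Emit:" as name(argument=value, ...), one argument or row to a line, values as JSON. play_rows: Moves the arm, as the interface text tells. Its arguments: {"type":"object","properties":{"targets":{"type":"array","items":{"type":"array","items":{"type":"array","items":{"type":"number"}}}},"grip":{"type":"number"},"newtons":{"type":"number"}},"required":["targets"]}

```bash
mkdir -p pics; ls
python3 - <<'E'
from station import arm,cams,finder
import cv2,numpy as np
s=arm.get_state();print(s, arm.tcp_to_tips)
for c in("top","side"):
    p,d=cams.grab_frame(c);cv2.imwrite(f"pics/{c}0.png",p[:,:,::-1])
    for n in ("cover_front_left","vial","container","bowl","tape","forceps"):
        print(c,n,[(np.round(r["xyz"],4).tolist(),round(r["score"],2)) for r in finder.find_in(c,n)])
    cp=cams.camera_params(c);print(cp)
E
```

```text
pics
{'t': 0.0, 'q': array([ 1.54108911e+00,  3.59388058e-01,  1.10183294e-02, -3.67253519e-04,
       -1.22409840e+00, -2.88099295e-01]), 'qd': array([-0.00029037,  0.00232104, -0.00108838,  0.00106899, -0.00110782,
       -0.00015856]), 'joint_efforts': array([-9.65349027e-04, -5.82712734e+01,  2.93055135e+01,  6.99697718e+00,
        6.87709486e-03, -1.58548964e-04]), 'eef_pos': array([0.21086339, 0.64099664, 0.40370095]), 'ee_rot': array([ 3.13989165e+00, -1.44050664e-04, -3.17931471e-01]), 'force': array([-0.12505485, -0.07489601, -0.39628214]), 'moment': array([-0.01750247,  0.01871064,  0.02145203]), 'width': 0.0878104681488819} 0.1781
top cover_front_left [([0.5524, 0.1422, 0.1217], 0.85)]
top vial [([0.5871, 0.0545, 0.1469], 0.76), ([0.6235, 0.2659, 0.0033], 0.69)]
top container [([0.5888, 0.0551, 0.1028], 0.8)]
top bowl [([0.5214, -0.1735, 0.0243], 0.94), ([0.4194, -0.1063, 0.0242], 0.38)]
top tape []
top forceps [([0.6276, 0.2656, 0.0041], 0.56)]
{'intrinsics': array([[440.10631747,   0.        , 332.64907514],
       [  0.        , 440.10631747, 243.13316403],
       [  0.        ,   0.        ,   1.        ]]), 'position': array([0.46662478, 0.06056793, 0.93347881]), 'attitude': array([-3.09808716, -0.01388909, -1.54204775])}
side cover_front_left [([0.5476, 0.1503, 0.1184], 0.78)]
side vial []
side container [([0.5476, 0.1011, 0.1029], 0.86)]
side bowl [([0.5284, -0.1902, 0.0268], 0.66)]
side tape [([0.4078, -0.1187, 0.0214], 0.86)]
side forceps [([0.6249, 0.2685, 0.0029], 0.77), ([0.5268, -0.1884, 0.0298], 0.37)]
{'intrinsics': array([[576.30622921,   0.        , 312.32161476],
       [  0.        , 576.30622921, 241.97941262],
       [  0.        ,   0.        ,   1.        ]]), 'position': array([0.11014438, 0.70610369, 0.98574493]), 'attitude': array([-2.42509479,  0.01867433, -2.58992451])}
```

View pics/top0.png

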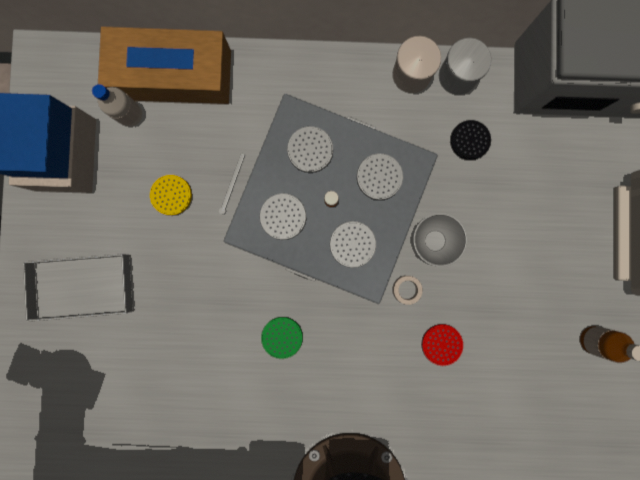

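```bash
cat > h.py <<'E'
from station import arm,cams,finder
import numpy as np
from scipy.spatial.transform import Rotation as R
def cloud(c):
    p,d=cams.grab_frame(c);P=cams.camera_params(c);K=P["intrinsics"]
    v,u=np.indices(d.shape);X=np.stack([(u-K[0,2])/K[0,0]*d,(v-K[1,2])/K[1,1]*d,d],-1)
    W=X@R.from_euler("xyz",P["attitude"]).as_matrix().T+P["position"]
    W[d==0]=np.nan
    return p,W
E
python3 - <<'E'
from h import *
p,W=cloud("top")
for n in ("cover_front_left","cover_front_right","cover_back_left","cover_back_right"):
    for r in finder.find_in("top",n): print(n,np.round(r["xyz"],4),round(r["score"],2))
z=W[...,2]
m=(z>.112)&(z<.13)
import cv2
k,l,st,c=cv2.connectedComponentsWithStats(m.astype(np.uint8))
for i in range(1,k):
    if st[i,4]>200:
        q=W[l==i]; print(c[i].round(),st[i],np.nanmean(q,0).round(4),np.nanmedian(q[:,2]).round(4),p[l==i].mean(0).round())
m=((z>.095)&(z<.135)).astype(np.uint8)
k,l,st,c=cv2.connectedComponentsWithStats(m);i=1+st[1:,4].argmax()
pts=W[l==i][:,:2].astype(np.float32);print(cv2.minAreaRect(pts))
E
```

```text
cover_front_left [0.5505 0.1481 0.1218] 0.66
cover_front_left [ 0.5185 -0.1744  0.0206] 0.21
cover_front_right [0.502  0.0123 0.1173] 0.92
cover_front_right [0.309  0.1475 0.0155] 0.83
cover_front_right [ 0.3058 -0.1839  0.0145] 0.72
cover_back_left [0.5986 0.3923 0.0097] 0.97
cover_back_left [0.6752 0.099  0.1172] 0.87
cover_back_left [ 0.737  -0.2376  0.0139] 0.63
cover_back_right [ 0.6302 -0.0328  0.1244] 0.6
[565.  75.] [536  11 104  89 759] [ 0.8335 -0.3805  0.121 ] 0.1208 [48. 47. 45.]
[ 52. 145.] [  0 100  63  77 550] [0.6693 0.5745 0.1211] 0.121 [ 7. 21. 38.]
[310. 149.] [ 287  127   46   46 1666] [0.6758 0.0982 0.1207] 0.1208 [140. 138. 132.]
[379. 177.] [ 357  154   46   47 1687] [ 0.6281 -0.0327  0.1241] 0.1242 [141. 139. 133.]
[282. 216.] [ 260  194   46   46 1681] [0.5492 0.1446 0.1209] 0.1209 [156. 153. 147.]
[352. 244.] [ 330  222   46   46 1676] [0.5012 0.0136 0.1208] 0.1208 [156. 154. 147.]
((0.5897088050842285, 0.05607421696186066), (0.3187834918498993, 0.3181264400482178), 69.89767456054688)
```

The picture shows the four steel covers at (310,149), (379,177), (282,216) and (352,244), with the vial at (331,199). The coloured look-alikes are all off the container. In depth, the back-right cover sits about 3.4 mm higher than the others, so I'll go there first and check that it rocks.

Emit:
play_rows(
  targets=[
    [[0.044,0.039,0,0],[0.088,0.078,0,0],[0.132,0.117,0,0],[0.176,0.156,0,0],[0.22,0.195,0,0]],
  ],
  grip=255,
  newtons=20,
)

```text
t: 1.58
eef_pos: [0.3596, 0.3854, 0.405]
ee_rot: [-3.141, -0.0, -0.317]
force: [1.2, 0.1, -0.1]
width: 0.0431
```

Emit:
play_rows(
  targets=[
    [[0.044,0.039,0,0],[0.088,0.078,0,0],[0.132,0.117,0,0],[0.176,0.156,0,0],[0.22,0.195,0,0]],
  ],
)

```text
t: 2.2
eef_pos: [0.5077, 0.1314, 0.4051]
ee_rot: [-3.141, -0.001, -0.317]
force: [1.3, 1.0, 0.3]
width: 0.0008
```

Emit:
play_rows(
  targets=[
    [[0.044,0.039,0,0],[0.088,0.078,0,0],[0.13,0.12,0,0],[0.137,0.12,0,0],[0.137,0.12,0,0]],
  ],
)

```text
t: 2.82
eef_pos: [0.5999, -0.024, 0.4043]
ee_rot: [3.141, 0.001, -0.319]
force: [0.5, -0.4, -0.5]
width: 0.0006
```

```bash
cat > st.py <<'E'
from h import *
s=arm.get_state();print("t",s["t"].__round__(2),"tcp",s["eef_pos"].round(4),"rot",s["ee_rot"].round(4),"F",s["force"].round(2),"w",s["width"].__round__(4))
M=R.from_euler("xyz",s["ee_rot"]).as_matrix();tip=s["eef_pos"]+M[:,2]*arm.tcp_to_tips
print("tip",tip.round(4))
for n,c in dict(BR=(.628,-.0325),BL=(.6755,.0985),FL=(.549,.1445),FR=(.5015,.0135)).items():
    print(n,"centre shift in tool",(M.T@(np.array([*c,.120])-tip)).round(4))
E
python3 st.py
```

```text
t 2.83 tcp [ 0.5999 -0.024   0.4043] rot [ 3.1415e+00  5.0000e-04 -3.1920e-01] F [ 0.46 -0.39 -0.48] w 0.0006
tip [ 0.5998 -0.0239  0.2262]
BR centre shift in tool [ 0.0295 -0.0008  0.1062]
BL centre shift in tool [ 0.0335 -0.14    0.1062]
FL centre shift in tool [-0.101  -0.144   0.1062]
FR centre shift in tool [-0.105  -0.0047  0.1062]
```

Emit:
play_rows(
  targets=[
    [[0,0,0.04,0],[0,0,0.075,0],[0,0,0.092,0],[0,0,0.097,0],[0,0,0.097,0]],
  ],
)

```text
t: 3.45
eef_pos: [0.6, -0.0231, 0.3086]
ee_rot: [-3.141, -0.001, -0.317]
force: [-0.8, -0.5, 0.7]
width: 0.0005
```

Emit:
play_rows(
  targets=[
    [[0,0,0.001,0],[0,0,0.002,0],[0,0,0.003,0],[0,0,0.004,0],[0,0,0.004,0]],
  ],
)

```text
t: 4.08
eef_pos: [0.5996, -0.0236, 0.3035]
ee_rot: [3.141, 0.0, -0.318]
force: [0.5, -0.5, -0.6]
width: 0.0006
```

Emit:
play_rows(
  targets=[
    [[0,0,0.0005,0],[0,0,0.001,0],[0,0,0.001,0]],
  ],
)

```text
t: 4.45
eef_pos: [0.5997, -0.0235, 0.3026]
ee_rot: [3.142, 0.0, -0.318]
force: [-0.3, -0.7, 0.6]
width: 0.0006
```

Emit:
play_rows(
  targets=[
    [[0,0,0.0005,0],[0,0,0.001,0],[0,0,0.001,0]],
  ],
)

```text
t: 4.82
eef_pos: [0.5997, -0.0236, 0.3017]
ee_rot: [3.142, -0.0, -0.318]
force: [-0.5, -0.3, 0.5]
width: 0.0004
```

Emit:
play_rows(
  targets=[
    [[0,0,0.0005,0],[0,0,0.0005,0]],
  ],
)

```text
t: 5.08
eef_pos: [0.5997, -0.0236, 0.3011]
ee_rot: [3.142, 0.0, -0.318]
force: [-0.2, -0.1, 0.4]
width: 0.0006
```

Emit:
play_rows(
  targets=[
    [[0,0,0.0005,0],[0,0,0.0005,0]],
  ],
)

```text
t: 5.32
eef_pos: [0.5997, -0.0236, 0.3006]
ee_rot: [-3.142, 0.0, -0.318]
force: [0.1, -0.2, 0.3]
width: 0.0005
```

Emit:
play_rows(
  targets=[
    [[0,0,0.0005,0],[0,0,0.0005,0]],
  ],
)

```text
t: 5.58
eef_pos: [0.5997, -0.0236, 0.3001]
ee_rot: [-3.142, 0.0, -0.318]
force: [-0.8, -0.6, 0.2]
width: 0.0004
```

Emit:
play_rows(
  targets=[
    [[0,0,0.0005,0],[0,0,0.0005,0]],
  ],
)

```text
t: 5.82
eef_pos: [0.5997, -0.0236, 0.2998]
ee_rot: [-3.142, -0.0, -0.318]
force: [0.2, 0.4, 1.6]
width: 0.0005
```

```bash
cat > lv.py <<'E'
from h import *
for cam in("top","side"):
  p,W=cloud(cam)
  for n,c in dict(BR=(.628,-.0325),BL=(.6755,.0985),FL=(.549,.1445),FR=(.5015,.0135)).items():
    m=(np.hypot(W[...,0]-c[0],W[...,1]-c[1])<.04)&(abs(W[...,2]-.12)<.008)
    q=W[m]; 
    if len(q)<150: print(cam,n,"few",len(q));continue
    A=np.c_[q[:,:2]-c,np.ones(len(q))]
    for _ in range(4):
        a=np.linalg.lstsq(A,q[:,2],rcond=None)[0];r=abs(A@a-q[:,2]);k=r<.0015;A,q=A[k],q[k]
    print(cam,n,len(q),"slope",a[:2].round(3),"z %.4f"%a[2])
E
python3 lv.py; python3 st.py|head -2
```

```text
top BR few 0
top BL few 0
top FL 174 slope [-0.004  0.029] z 0.1215
top FR 1055 slope [-0.     0.003] z 0.1208
side BR 104 slope [ 0.134 -0.009] z 0.1235
side BL 493 slope [ 0.016 -0.004] z 0.1205
side FL 628 slope [ 0.012 -0.002] z 0.1206
side FR 552 slope [ 0.015 -0.   ] z 0.1205
t 5.92 tcp [ 0.5997 -0.0236  0.2997] rot [ 3.1416 -0.     -0.3178] F [0.01 0.71 1.15] w 0.0005
tip [ 0.5997 -0.0236  0.1216]
```

Emit:
play_rows(
  targets=[
    [[0,0,0.0004,0],[0,0,0.0004,0]],
  ],
)

```text
t: 6.18
eef_pos: [0.5997, -0.0236, 0.2995]
ee_rot: [-3.142, -0.0, -0.318]
force: [-0.9, -1.1, 3.9]
width: 0.0005
```

```bash
python3 lv.py|grep -E "side BR"; python3 st.py|head -2
```

```text
side BR 105 slope [ 0.125 -0.043] z 0.1240
t 6.28 tcp [ 0.5997 -0.0236  0.2995] rot [-3.1415e+00 -3.0000e-04 -3.1770e-01] F [-1.5  -1.07  4.75] w 0.0003
tip [ 0.5998 -0.0236  0.1214]
```

Back-right cover confirmed as the loose one: it tipped about 0.12 rad under a light press, then went solid. Next I lift, let it fall level, and move over its middle.

Emit:
play_rows(
  targets=[
    [[0,0,-0.001,0],[0,0,-0.004,0],[0,0,-0.012,0],[0.015,0,-0.015,0],[0.03,-0.001,-0.015,0]],
  ],
)

```text
t: 6.9
eef_pos: [0.6297, -0.0322, 0.3149]
ee_rot: [-3.141, -0.001, -0.318]
force: [-0.0, -0.1, -0.5]
width: 0.0003
```

Emit:
play_rows(
  targets=[
    [[0,0,0,0],[0,0,0.005,0],[0,0,0.009,0],[0,0,0.01,0],[0,0,0.01,0]],
  ],
)

```text
t: 7.52
eef_pos: [0.6284, -0.0319, 0.3042]
ee_rot: [3.141, 0.0, -0.318]
force: [0.7, -0.6, -0.2]
width: 0.0004
```

```bash
python3 lv.py; python3 st.py|head -3
```

```text
top BR 117 slope [-0.038 -0.017] z 0.1230
top BL few 0
top FL 128 slope [ 0.002 -0.031] z 0.1201
top FR 1046 slope [0.002 0.002] z 0.1209
side BR 256 slope [ 0.032 -0.02 ] z 0.1239
side BL 520 slope [ 0.02  -0.012] z 0.1204
side FL 673 slope [ 0.009 -0.001] z 0.1205
side FR 559 slope [ 0.008 -0.012] z 0.1205
t 7.62 tcp [ 0.6285 -0.032   0.3045] rot [-3.1415e+00 -3.0000e-04 -3.1770e-01] F [-0.13 -0.3   0.33] w 0.0008
tip [ 0.6285 -0.032   0.1264]
BR centre shift in tool [-0.0003  0.0007  0.0064]
```

Emit:
play_rows(
  targets=[
    [[0,0,0.001,0],[0,0,0.002,0],[0,0,0.0025,0],[0,0,0.003,0],[0,0,0.003,0]],
  ],
)

```text
t: 8.25
eef_pos: [0.6285, -0.032, 0.3018]
ee_rot: [-3.142, -0.0, -0.318]
force: [-2.4, 0.2, 5.0]
width: 0.0001
```

Emit:
play_rows(
  targets=[
    [[0,0,0.0004,0],[0,0,0.0004,0]],
  ],
)

```text
t: 8.5
eef_pos: [0.6285, -0.032, 0.3014]
ee_rot: [-3.142, -0.0, -0.318]
force: [-2.9, -0.7, 5.7]
width: 0.0006
```

Emit:
play_rows(
  targets=[
    [[0,0,0.0004,0],[0,0,0.0004,0]],
  ],
)

```text
t: 8.75
eef_pos: [0.6285, -0.032, 0.301]
ee_rot: [-3.142, -0.0, -0.318]
force: [-2.2, 1.1, 5.8]
width: 0.0005
```

Emit:
play_rows(
  targets=[
    [[0,0,0.0004,0],[0,0,0.0008,0],[0,0,0.0008,0]],
  ],
)

```text
t: 9.12
eef_pos: [0.6284, -0.032, 0.3002]
ee_rot: [-3.142, -0.0, -0.318]
force: [-2.7, 0.6, 6.1]
width: 0.0005
```

Emit:
play_rows(
  targets=[
    [[0,0,0.0004,0],[0,0,0.0008,0],[0,0,0.0008,0]],
  ],
)

```text
t: 9.5
eef_pos: [0.6285, -0.032, 0.2994]
ee_rot: [-3.142, -0.0, -0.318]
force: [-2.0, 0.2, 6.0]
width: 0.0002
```

Emit:
play_rows(
  targets=[
    [[0,0,0.0004,0],[0,0,0.0008,0],[0,0,0.0008,0]],
  ],
)

```text
t: 9.88
eef_pos: [0.6284, -0.032, 0.2986]
ee_rot: [-3.142, -0.0, -0.318]
force: [-2.4, 0.2, 5.3]
width: 0.0003
```

Emit:
play_rows(
  targets=[
    [[0,0,0.0004,0],[0,0,0.0004,0]],
  ],
)

```text
t: 10.12
eef_pos: [0.6284, -0.032, 0.2985]
ee_rot: [-3.142, -0.001, -0.318]
force: [-3.2, 1.2, 6.3]
width: 0.0002
```

Emit:
play_rows(
  targets=[
    [[0,0,0.0004,0],[0,0,0.0004,0]],
  ],
)

```text
t: 10.38
eef_pos: [0.6284, -0.032, 0.2984]
ee_rot: [-3.142, -0.001, -0.317]
force: [-3.5, 1.0, 9.4]
width: 0.0004
```

Emit:
play_rows(
  targets=[
    [[0,0,0.0004,0],[0,0,0.0004,0]],
  ],
)

```text
t: 10.62
eef_pos: [0.6284, -0.032, 0.2984]
ee_rot: [-3.141, -0.001, -0.317]
force: [-5.4, 1.4, 11.9]
width: 0.0002
```

Emit:
play_rows(
  targets=[
    [[0,0,0,0],[0,0,0,0],[0,0,0,0],[0,0,0,0]],
  ],
)

```text
t: 11.12
eef_pos: [0.6284, -0.032, 0.2984]
ee_rot: [-3.141, -0.001, -0.317]
force: [-5.0, 1.0, 12.6]
width: 0.0004
```

```bash
python3 lv.py; python3 st.py
python3 - <<'E'
from h import *
import cv2
p,_=cams.grab_frame("side");cv2.imwrite("pics/side1.png",p[:,:,::-1])
E
```

```text
top BR 110 slope [ 0.023 -0.042] z 0.1219
top BL few 0
top FL 125 slope [-0.     0.033] z 0.1219
top FR 1059 slope [ 0.001 -0.   ] z 0.1209
side BR 278 slope [ 0.028 -0.022] z 0.1205
side BL 521 slope [ 0.017 -0.002] z 0.1204
side FL 660 slope [ 0.014 -0.007] z 0.1207
side FR 531 slope [ 0.009 -0.005] z 0.1205
t 11.22 tcp [ 0.6284 -0.032   0.2984] rot [-3.1415e+00 -9.0000e-04 -3.1740e-01] F [-4.43  1.33 12.29] w 0.0005
tip [ 0.6285 -0.032   0.1203]
BR centre shift in tool [-0.0003  0.0006  0.0003]
BL centre shift in tool [ 0.0039 -0.1387  0.0003]
FL centre shift in tool [-0.1306 -0.1429  0.0002]
FR centre shift in tool [-0.1349 -0.0036  0.0002]
```

View pics/side1.png

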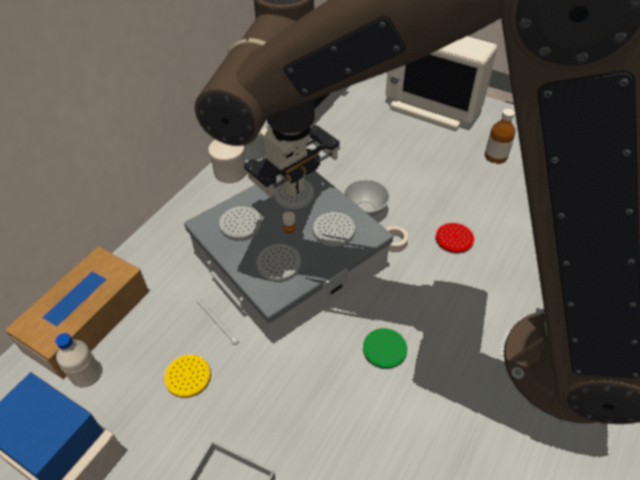

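The fingertips hold the back-right cover down at (293,190). The vial at (289,222), the forceps, bowl and tape are all undisturbed. All four covers now read the same height, so I'm handing in.

```bash
python3 -c "
from station import job_done;print(job_done())"
```

```text
the job is handed in; nothing more can be done
None
```

The loose cover was the back-right one. It is now pressed fully home, and I handed the job in at about 11.3 s of the 61 s limit, still holding it down with a steady push of about 12 N.

- **Finding it:** Depth showed this cover about 3.4 mm higher than the others, so I pressed its edge first. It tipped about 0.12 rad at 1.6 N and rose to 4–5 N once it reached its stop. I let it fall level again before moving on. The other three read flat at seated height, so I did not press them.
- **Seating it:** I pressed its middle slowly. The stud gave way at about 6 N, and the cover became solid with the fingertips at 120.3 mm.
- **Last checks:** The side camera reads 120.4–120.7 mm for all four covers, and in its last picture the vial, forceps, bowl and tape look undisturbed.
- **What disagreed:**
  - With the arm in the way, the top camera gave poor readings for the back-right and front-left covers (121.9 mm each) and none for the back-left. I relied on the side camera for those.
  - About 5 N of sideways force remains at the fingertips along with the downward push.
  - The stud moved at about 6 N, a little under the stated 8 N.

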